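# Seat a stone core in the V-groove jig

## Task

Take the green stone core from the wooden rack, lay it gently in the open end of the jig's V-groove and push it along, under the bridge, until its end touches the red end stop. Then press the yellow-headed plunger down until its foot rests on the core, and let go; do not bang or ram the stone, do not disturb the two other cores on the rack, and leave the red-lidded jar standing where it is.

Things in the scene. Friction and masses are not known exactly. Their poses are not given: they have to be found in the camera images.
- core_green: Dark green banded stone core: solid round bar, diameter 32 mm, length 140 mm, about 0.3 kg (mass varies). Origin at its middle, on its axis; own x axis along its length; both ends alike. It starts in any one of the rack's three notches, its axis 50 mm above the table.
- core_red: Red-brown core of the same size and origin, lying in the rack; leave it alone.
- core_grey: Pale grey core of the same size and origin, lying in the rack; leave it alone.
- rack: Fixed wooden rack, base 120 x 250 x 12 mm, origin at the centre of its underside. Cores lie along its x, at y = -80, 0 and +80 mm, each on two low notched bars (x = -47 and +47 mm, 16 mm thick) with nothing under the middle but the base. The notch edges end 10 mm below the cores' axes.
- jig: Fixed V-groove jig; origin on the table under its groove, z up, x along the groove towards the stop. Aluminium groove along y = 0 from x = -150 to +100 mm. A core lying in it has its axis 69.5 mm and its top 85.5 mm above the table. Blue base plate 20 mm high, 100 mm wide, x from -165 to +125 mm.
- plunger: Hold-down plunger sliding straight up and down in the middle of the bridge, at jig x = +45 mm, y = 0. Origin at the centre of the underside of its round black foot (20 mm across); it starts 95 to 100 mm above the table. Friction holds it where it is left; it takes about 2 to 3 N to push down, and goes down at most to 77.5 mm if nothing is below.
- plunger_top (a point): Centre of the top of the plunger's yellow head (32 mm across, 12 mm thick), 48 mm above the underside of the foot.
- grit_jar: Jar with red lid, 64 mm across, 85 mm tall, origin at the centre of its underside; stands between rack and jig, towards the far side, leave it alone.
- groove_mouth (a point): Bottom of the groove at its open end (jig x = -150 mm), 50 mm above the table. The flanks rise 35 degrees either side of the bottom, over 13 mm each; their top edges are 59 mm above the table, 10 mm below the axis of a core lying there; the groove is 36 mm wide over all.
- stop_face (a point): Centre of the red end stop's face where a core's end meets it: jig x = +100 mm, 69.5 mm above the table. The stop is an upright plate 50 mm wide, top 95 mm above the table.
- bridge (a point): Middle of the top of the dark steel bridge over the groove: jig x = +45 mm, 115 mm above the table. Bridge from x = +33 to +57 mm, posts 64 mm apart (inside), underside of its bar 103 mm above the table; cores pass below it, a gripper does not.
Not all that is in view belongs to the job. Of the things that look like the core_green, the smallest one is meant.

How it is judged (in metres and radians):
On the way, in this order (a step that is already met when the one before it is completed fails the run):
1. the green core lies in the groove, its leading end still at least 30 mm short of the stop (x of core_green in the frame of jig below 0 m and y of core_green in the frame of jig between -0.004 and 0.004 m and z of core_green in the frame of jig below 0.0725 m and angle between the x axis of core_green and the x axis of jig, either way round below 0.08 rad and contact force between core_green and jig above 0.3 N), for 0.2 s.
2. the core has been pushed along until its end is at the stop (gap under 2 mm) (x of core_green in the frame of jig above 0.028 m and angle between the x axis of core_green and the x axis of jig, either way round below 0.08 rad and z of core_green in the frame of jig below 0.0725 m), for 0.2 s.
3. the plunger's foot has been pressed down onto the core (z of plunger in the frame of jig below 0.087 m and contact force between plunger and core_green above 0.2 N), for 0.1 s.
At the end, for the whole second after the job is handed in: The green core lies at rest in the groove (axis within 4 mm of the groove's line and 3 mm of its seated height, within 0.08 rad), its end within 2 mm of the red stop, and the plunger's foot rests on it (all of step 2 and all of step 3 and y of core_green in the frame of jig between -0.004 and 0.004 m and linear speed of core_green below 0.01 m/s); the robot touches nothing.
It fails at once if the green core is banged or rammed against the jig (over 60 N) (contact force between core_green and jig above 60 N).
It fails at once if another core is moved by more than 20 mm (distance of any of core_red, core_grey from where it was at the start of the episode above 0.02 m).
It fails at once if the grit jar is moved by more than 30 mm or tipped over (distance of grit_jar from where it was at the start of the episode above 0.03 m or angle between grit_jar's own z axis and vertical above 0.5 rad).
It also fails if it takes over 64 s, if anything falls off the work surface, if the arm or the gripper's body presses on something with over 40 N, if the wrist force passes 120 N, or if a joint passes its speed limit or range.

## Robot

A 6-joint arm with a two-finger parallel gripper is mounted at the origin on the work surface. World frame = base frame: x ahead of the robot, y to its left, z up, the work surface at z = 0. Lengths are in mm, angles in rad, forces in N, time in s.
With the tool pointing down it reaches from about 275 to 825 mm from the base axis. Payload 5.2 kg.
Tool frame: the origin (TCP) lies at the very end of the fingers, on their centre line; the grasp point (between the pads) lies 19 mm behind it; z points along the fingers, y is the direction in which the jaws open and shut (so a half turn about z gives the same grasp; the last joint's range is limited). The gripper opens to 93 mm and grips with 3 to 60 N. Pads are 15 mm wide; open, the fingers measure 128 mm over their backs; the gripper's body (75 mm by 188 mm) begins 65 mm behind the grasp point.
Start: joints at [-1.315, 0.259, 1.535, -0, 1.348, -0.203], TCP at [243.6, -493.116, 218.653] pointing down, gripper open.
Joint ranges: [-3.14, 3.14], [-0.91, 2.08], [0.19, 2.58], [-1.22, 4.36], [0.22, 2.71], [-3.12, 3.12]. Speed limits (rad/s): [2.57, 2.57, 3.14, 3.14, 3.14, 3.14].

## Interface

Orientations are given as [roll, pitch, yaw] about the fixed x, y, z axes, in that order (R = Rz(yaw) Ry(pitch) Rx(roll)).
In Python, from bench import robot gives the robot as it stands. The module is installed in compiled form; this text tells all that it offers. Calls block until the motion is done:
- robot.move_ptp(position, orientation): joint-space move of the TCP to a pose.
- robot.move_linear(position, ori=None, speed=150, f_stop=None): straight line of the TCP; ori=None keeps the orientation; speed is the mean speed in mm/s. With f_stop (N) it stops when the force on the tool has changed by that much, and returns True; else False.
- robot.move_j(angles): joint-space move.
- robot.move_gripper(opening): opening from 0.0 (shut) to 1.0 (fully open); the grip force is fixed at half the most; returns when the fingers have stopped.
- robot.sleep(seconds).
- robot.inverse_kinematics(position, orientation): joint angles nearest the present ones, or None.
- robot.get_image(name): name is "scene" or "top" or "wrist"; returns a dict with "img" (400x640x3 uint8, blue, green, red), "fovy" (degrees; the focal length in pixels is half the picture's height over the tangent of half this angle, whatever the lens; pixels are square), "cx", "cy" (the principal point, pixels), "eye" and "orientation" of the camera in the world. Camera axes: x right, y down, z forward; pixel columns grow to the right and rows downward; lengths in mm; the calibration is good to about 2 mm. A picture is of the moment at which its call begins. There is no depth.
A pose or a line that the arm cannot do raises robot.MotionError and nothing moves.
- robot.hand_in(): hands the job in, once; it reports no verdict.
Readings, each from a call of its own:
- robot.current_t(): time.
- robot.current_qpos(): joint angles.
- robot.current_joint_vel(): joint speeds.
- robot.current_joint_efforts(): joint torques, N m.
- robot.current_tcp_pos(): TCP position.
- robot.current_eef_rot(): TCP orientation.
- robot.current_contact_force(): force on the tool from outside, world axes, zero at the start.
- robot.current_ft_torque(): the same for the moment, N m.
- robot.current_gripper_width(): opening from 0.0 (shut) to 1.0 (fully open).
Only numpy, scipy, OpenCV 4.12 (cv2) and the standard library are available. Lean on these libraries where they do the work, as an engineer would, in place of code of your own. Each camera call takes 0.05 s, during which the arm holds its last target.

## Working session

There is one attempt and no reset: what is moved stays moved. The work goes in short steps, each a Python script; the robot and the scene stay as the last script left them, time stands still between calls to the robot, and variables do not carry over. Pictures are saved under pics/ and viewed, and the job is handed in when it is done.

```bash
mkdir -p pics; python3 - <<'E'
from bench import robot
import cv2
for n in ("scene","top","wrist"):
    d=robot.get_image(n); cv2.imwrite(f"pics/{n}0.png",d["img"])
    print(n,{k:v for k,v in d.items() if k!="img"})
print(robot.current_t(),robot.current_eef_rot())
E
```

```text
scene {'fovy': 56.8880580480659, 'cx': 321.61992902173006, 'cy': 206.19419245792477, 'eye': array([1122.84130908,  527.84908253,  637.46546561]), 'orientation': array([-2.12863673, -0.02226373,  2.28086513])}
top {'fovy': 44.14193993723589, 'cx': 327.4816788544194, 'cy': 196.54136644817416, 'eye': array([ 424.54604533,    8.62854781, 1121.96568169]), 'orientation': array([-3.0646399 , -0.01880172, -1.5770953 ])}
wrist {'fovy': 68.40529195670776, 'cx': 317.26657779680005, 'cy': 201.41279663064577, 'eye': array([ 302.84360539, -463.28011647,  382.29517856]), 'orientation': array([ 2.90045989,  0.00302092, -1.11154215])}
0.15 [-3.14024315e+00 -2.93371583e-04  4.58812467e-01]
```

View pics/top0.png

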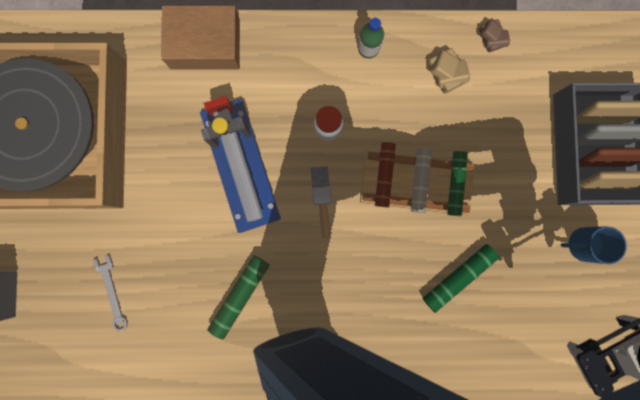

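View pics/scene0.png

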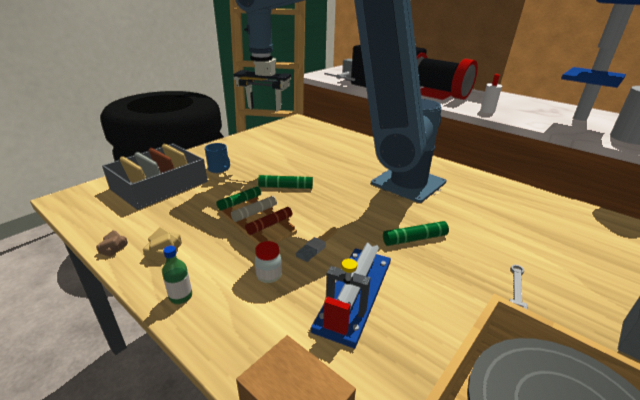

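View pics/wrist0.png

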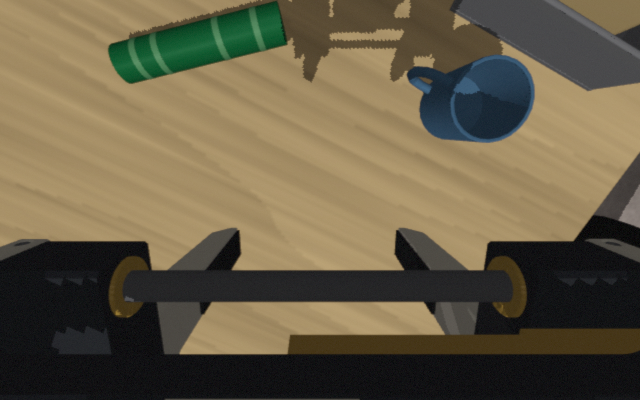

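The top view shows the rack core (dark green) at about (458,183), the red-brown core at (385,175) and the grey at (421,180). The jig runs from its mouth at about (255,225) to the red stop at (217,104), with the yellow head at (220,125) and the jar at (328,122). The two brighter, longer green bars lying on the table at (238,297) and (460,278) are decoys.

```bash
cat > h.py <<'E'
import numpy as np, cv2
from scipy.spatial.transform import Rotation as R
def cam(d):
    f=d["img"].shape[0]/2/np.tan(np.radians(d["fovy"])/2)
    return f,R.from_euler("xyz",d["orientation"]).as_matrix(),np.array(d["eye"])
def ray(d,u,v):
    f,M,e=cam(d); r=M@np.array([(u-d["cx"])/f,(v-d["cy"])/f,1.]); return e,r/np.linalg.norm(r)
def onz(d,p,z):
    e,r=ray(d,*p); return e+r*(z-e[2])/r[2]
def proj(d,P):
    f,M,e=cam(d); q=M.T@(np.asarray(P,float)-e); return np.array([d["cx"]+f*q[0]/q[2],d["cy"]+f*q[1]/q[2]])
def tri(da,pa,db,pb):
    e1,r1=ray(da,*pa);e2,r2=ray(db,*pb)
    s=np.linalg.lstsq(np.c_[r1,-r2],e2-e1,rcond=None)[0]
    a,b=e1+s[0]*r1,e2+s[1]*r2
    return (a+b)/2,np.linalg.norm(a-b)
def mask(d,lo,hi,roi=None):
    h=cv2.cvtColor(d["img"],cv2.COLOR_BGR2HSV); m=cv2.inRange(h,np.array(lo),np.array(hi))
    if roi:
        k=np.zeros_like(m); x0,y0,x1,y1=roi; k[y0:y1,x0:x1]=255; m&=k
    return m
def blobs(m,amin=30):
    cs,_=cv2.findContours(m,cv2.RETR_EXTERNAL,cv2.CHAIN_APPROX_NONE)
    out=[]
    for c in sorted(cs,key=cv2.contourArea,reverse=True):
        if cv2.contourArea(c)<amin: break
        out.append((cv2.contourArea(c),cv2.minAreaRect(c),c))
    return out
E
python3 - <<'E'
from bench import robot
from h import *
t=robot.get_image("top"); s=robot.get_image("scene")
for nm,d in (("top",t),("scene",s)):
    for c,lo,hi in (("green",(45,80,20),(90,255,255)),("blue",(105,120,40),(130,255,255)),("yellow",(22,160,120),(32,255,255)),("red",(0,170,60),(6,255,255))):
        for a,r,_ in blobs(mask(d,lo,hi))[:5]: print(nm,c,a,np.round(r[0],1),np.round(r[1],1),round(r[2],1))
# rough world
for n,p,z in (("core",(458,183),50),("yellow",(220,125),146),("stop",(217,104),95),("mouth",(255,225),20),("jar",(328,122),85)): print(n,onz(t,p,z).round(0))
E
```

```text
top green 1546.0 [461.  277.2] [19.3 85.9] 49.7
top green 1445.5 [237.8 297.5] [18.1 88.8] 32.1
top green 766.0 [457.3 183. ] [14.2 63. ] 6.0
top green 237.0 [372.1  36.3] [20.1 19.4] 14.0
top blue 1765.5 [244.6 179.7] [95.  43.1] 72.5
top blue 1348.5 [597. 245.] [34. 54.] 90.0
top blue 93.5 [374.   24.5] [11. 10.] 90.0
top blue 30.0 [204. 116.] [10.  4.] 90.0
top yellow 172.0 [219.5 125.5] [15.6 14.1] 45.0
top red 417.5 [328.5 118.5] [23. 23.] 90.0
top red 205.5 [216.6 104.8] [12.6 23.8] 67.2
scene green 1350.5 [228.3  66. ] [134.3  14.9] 83.7
scene green 1331.0 [314.9  36. ] [20.6 72.4] 1.2
scene green 965.0 [281.5  38. ] [46. 23.] 90.0
scene green 937.5 [263.4 186.5] [24.5 98.9] 76.6
scene green 849.5 [415.2 232.4] [14.9 65.3] 79.6
scene blue 1429.0 [350.  294.9] [47.7 97.7] 22.1
scene blue 683.0 [593.   76.5] [61.3 13.8] 7.9
scene blue 106.5 [169.5 251.5] [11. 11.] 90.0
scene blue 102.0 [336.8 288.4] [ 8.  18.8] 26.6
scene blue 92.5 [618.    1.5] [ 3. 42.] 90.0
scene yellow 122.0 [348.8 263.8] [15.8 10.4] 18.4
scene red 928.5 [454.4  85.3] [33.  63.4] 54.7
scene red 685.0 [336.  314.9] [24.8 34.5] 5.7
scene red 329.0 [266.5 250. ] [18. 23.] 90.0
scene red 42.5 [495.4  78.9] [ 5.1 11.2] 14.0
core [ 536. -299.   50.]
yellow [644. 204. 146.]
stop [701. 221.  95.]
mouth [447. 149.  20.]
jar [664. -13.  85.]
```

```bash
cat >> h.py <<'E'
def tool_cam(robot,d):
    f,M,e=cam(d); Rt=R.from_euler("xyz",robot.current_eef_rot()).as_matrix()
    return Rt.T@M, Rt.T@(e-np.array(robot.current_tcp_pos()))
def look_pose(Mtc,ttc,d,target,pix,yaw,ztcp):
    """tcp position so that target appears at pix"""
    f=cam(d)[0]; Rt=R.from_euler("xyz",[np.pi,0,yaw]).as_matrix()
    r=Rt@Mtc@np.array([(pix[0]-d["cx"])/f,(pix[1]-d["cy"])/f,1.])
    off=Rt@ttc; target=np.asarray(target,float)
    e_z=ztcp+off[2]; s=(target[2]-e_z)/r[2]
    e=target-s*r
    return e-off
E
python3 - <<'E'
from bench import robot
from h import *
d=robot.get_image("wrist"); M,t=tool_cam(robot,d); print(M.round(3),t.round(1))
np.savez("tc.npz",M=M,t=t)
for yaw in (-.1,3.04,0.28,-2.86):
  for nm,T in (("rack",(536,-299,50)),("jig",(570,185,50))):
    p=look_pose(M,t,d,T,(320,150),yaw,230); print(yaw,nm,p.round(0),robot.inverse_kinematics(p,[np.pi,0,yaw]))
E
```

```text
[[ 0.    -0.971 -0.239]
 [ 1.     0.001 -0.001]
 [ 0.002 -0.239  0.971]] [  66.3   -0.3 -164.3]
-0.1 rack [ 494. -292.  230.] [-7.29070639e-01  2.94402634e-01  1.45829195e+00 -4.44089210e-16
  1.38889807e+00  9.41725688e-01]
-0.1 jig [528. 192. 230.] [ 1.49508501e-01  2.71916170e-01  1.48901885e+00 -4.44089210e-16
  1.38065763e+00  1.82030483e+00]
3.04 rack [ 578. -306.  230.] [-0.65641559  0.44130604  1.24298068  0.          1.45730593 -2.12561927]
3.04 jig [612. 178. 230.] [ 0.1088829   0.41093307  1.28950185  0.          1.44115774 -1.36032077]
0.28 rack [ 494. -309.  230.] [-7.49393742e-01  3.10503561e-01  1.43591572e+00 -4.44089210e-16
  1.39517337e+00  5.41402584e-01]
0.28 jig [528. 175. 230.] [ 1.20166258e-01  2.63337790e-01  1.50057846e+00 -4.44089210e-16
  1.37767640e+00  1.41096259e+00]
-2.86 rack [ 578. -289.  230.] [-0.63668852  0.42642952  1.26589276  0.          1.44927037 -2.4890775 ]
-2.86 jig [612. 195. 230.] [ 0.13464035  0.41867215  1.27774431  0.          1.44517619 -1.71774863]
```

```bash
python3 - <<'E'
from bench import robot
from h import *
import pickle
z=np.load("tc.npz"); d=robot.get_image("wrist"); out={}
for nm,T,yaw in (("jig",(570,185,50),0.28),("rack",(536,-299,50),-0.1)):
    p=look_pose(z["M"],z["t"],d,T,(320,150),yaw,250)
    robot.move_ptp(p,[np.pi,0,yaw]); robot.sleep(0.2)
    w=robot.get_image("wrist"); out[nm]=w; cv2.imwrite(f"pics/w_{nm}.png",w["img"])
pickle.dump(out,open("looks.pkl","wb")); print(robot.current_t())
E
```

```text
5.1417
```

View pics/w_jig.png

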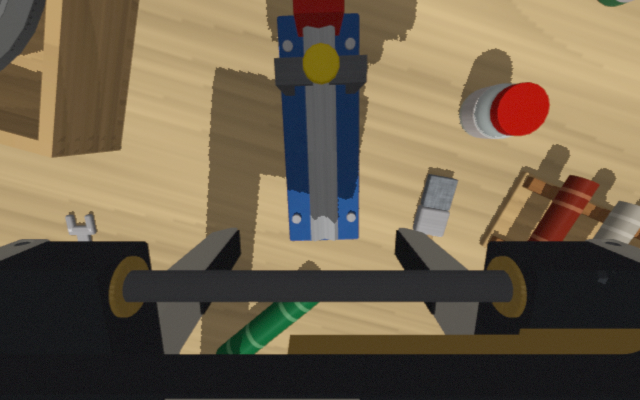

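View pics/w_rack.png

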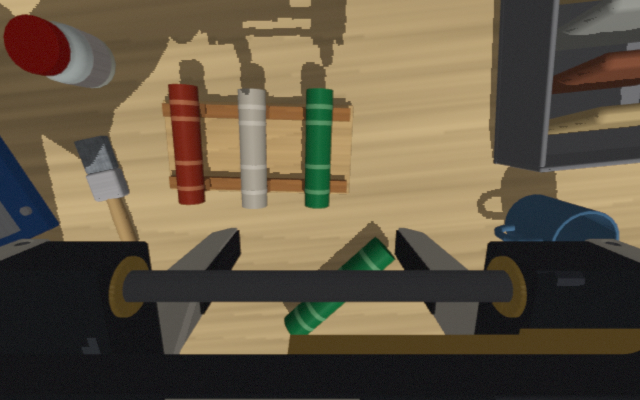

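Wrist view of the jig: the blue plate's corners are near (278,14), (358,14), (358,239) and (289,240), with the yellow head at (321,63). Wrist view of the rack: the green core is at (318,148), running from row 88 to row 208. The grey core is at (253,148) and the red-brown one at (186,145).

```bash
python3 - <<'E'
from bench import robot
from h import *
import pickle
o=pickle.load(open("looks.pkl","rb")); j,r=o["jig"],o["rack"]; t=robot.get_image("top")
# core
def core(d,roi):
    a,rc,c=blobs(mask(d,(45,80,20),(90,255,255),roi))[0]
    # cylinder end midpoints: fit along principal axis
    box=cv2.boxPoints(rc); 
    e=sorted([(np.linalg.norm(box[i]-box[(i+1)%4]),i) for i in range(4)])[:2]
    return [ (box[i]+box[(i+1)%4])/2 for _,i in e],rc
for nm,d,roi in (("wrist",r,(290,70,350,225)),("top",t,(435,140,480,225))):
    E,rc=core(d,roi); P=[onz(d,p,50) for p in E]
    v=P[0]-P[1]; print(nm,np.round(rc[0],1),((P[0]+P[1])/2).round(1),"len",np.linalg.norm(v).round(1),"w",min(rc[1]),"yaw",np.arctan(v[1]/v[0]).round(4))
# jig base
h=cv2.inRange(cv2.cvtColor(j["img"],cv2.COLOR_BGR2HSV),np.array((105,120,40)),np.array((130,255,255)))
h[:, :250]=0;h[:,400:]=0;h[242:]=0
ys,xs=np.nonzero(h); L=[];Rr=[]
for y in range(20,235,3):
    x=xs[ys==y]
    if len(x) and not 48<y<92: L.append((x.min()-.5,y));Rr.append((x.max()+.5,y))
lines=[]
for n,S in (("L",L),("R",Rr)):
    W=np.array([onz(j,p,20)[:2] for p in S]); c=W.mean(0); u=np.linalg.svd(W-c)[2][0]; u*=np.sign(u[0])
    res=(W-c)@[-u[1],u[0]]; print(n,c.round(1),"yaw",np.arctan2(u[1],u[0]).round(4),"res",np.abs(res).max().round(2)); lines.append((c,u))
u=lines[0][1]+lines[1][1];u/=np.linalg.norm(u);n=np.array([-u[1],u[0]])
print("width",(lines[0][0]-lines[1][0])@n)
mid=(lines[0][0]@n+lines[1][0]@n)/2
for ext,y in (("near",ys.max()+.5),("far",ys.min()-.5)):
    xx=xs[ys==(ys.max() if ext=="near" else ys.min())]; w=onz(j,(xx.mean(),y),20); print(ext,xx.min(),xx.max(),w.round(1),"s",w[:2]@u)
print("yaw",np.arctan2(u[1],u[0]),"mid n",mid)
# yellow triangulation
Y=[]
for d,roi in ((j,(290,30,360,100)),(t,(200,105,240,145))):
    a,rc,c=blobs(mask(d,(22,160,100),(32,255,255),roi))[0]; (x,y),rad=cv2.minEnclosingCircle(c); print(rc,(x,y),rad); Y.append((x,y)); w=onz(d,(x,y),146); print(w.round(1),w[:2]@u,w[:2]@n-mid)
print(tri(j,Y[0],t,Y[1]))
E
```

```text
wrist [318.3 147.5] [ 535.7 -295.7   50. ] len 143.7 w 26.243043899536133 yaw -0.1127
top [459.7 155.4] [ 596.6 -304.3   50. ] len 29.0 w 8.14821720123291 yaw 1.4763
L [563.7 230.5] yaw 0.3112 res 16.06
R [590.2 138.3] yaw 0.3077 res 0.5
width 95.93370674820649
near 291 310 [439.4 175.2  20. ] s 471.86335590843834
far 344 357 [732.5 193.2  20. ] s 756.514338842553
yaw 0.30945470269809966 mid n -0.050192500840182674
((320.5, 62.5), (39.0, 35.0), 90.0) (320.5791015625, 62.867088317871094) 19.92984962463379
[645.8 206.5 146. ] 678.0422485319494 0.015535455430818405
((219.5, 125.5), (15.0, 15.0), 90.0) (219.71739196777344, 125.71739196777344) 8.208456039428711
[642.7 204.3 146. ] 674.413383803698 -1.0515605833132
(array([647.73239372, 207.45085895, 129.53915279]), np.float64(2.6559228761200977))
```

```bash
python3 - <<'E'
from h import *
import pickle
o=pickle.load(open("looks.pkl","rb")); j=o["jig"]
m=mask(j,(105,100,30),(130,255,255),(265,5,375,243))
im=j["img"].copy(); im[m>0]=(255,0,255)
cv2.imwrite("pics/m.png",cv2.resize(im[0:250,230:410],None,fx=3,fy=3,interpolation=cv2.INTER_NEAREST)[:600] if 0 else cv2.resize(im[0:250,230:410],(432,600),interpolation=cv2.INTER_NEAREST))
cv2.imwrite("pics/m2.png",cv2.resize(j["img"][0:250,230:410],(432,600),interpolation=cv2.INTER_CUBIC))
E
```

```text
(no output)
```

View pics/m.png

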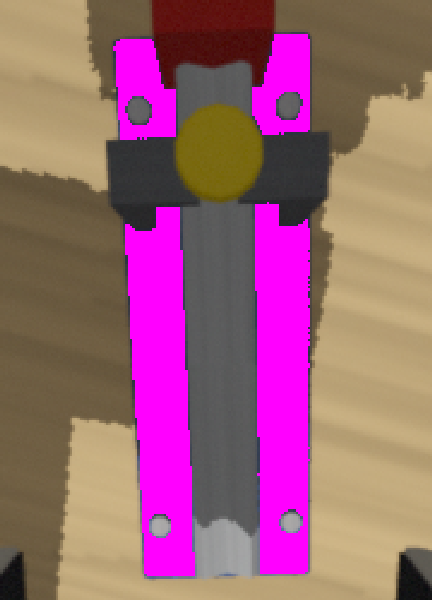

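View pics/m2.png

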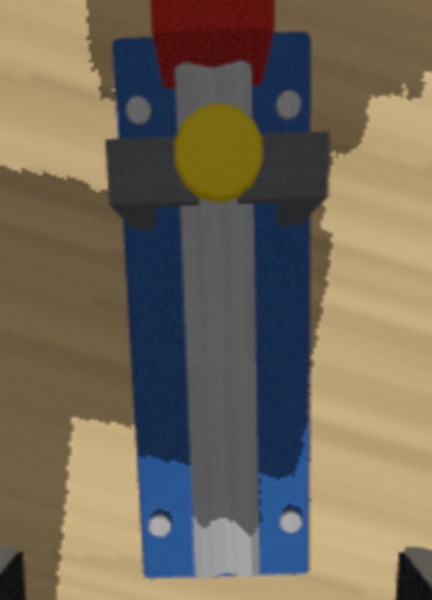

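The mask covers the plate cleanly and shows all four plate edges, so I'll fit those edges robustly.

```bash
cat > jigfit.py <<'E'
from h import *
def jigfit(j,roi=(265,5,375,243),verbose=True):
    m=mask(j,(105,100,30),(130,255,255),roi)
    hull=cv2.convexHull(np.concatenate([b[2] for b in blobs(m,20)]))
    q=cv2.approxPolyDP(hull,6,True)[:,0].astype(float)
    ys,xs=np.nonzero(m); pts={"L":[],"R":[],"N":[],"F":[]}
    for y in range(int(q[:,1].min())+6,int(q[:,1].max())-6):
        x=xs[ys==y]
        if len(x)>3: pts["L"].append((x.min()-.5,y)); pts["R"].append((x.max()+.5,y))
    for x in range(int(q[:,0].min())+6,int(q[:,0].max())-6):
        y=ys[xs==x]
        if len(y)>3: pts["N"].append((x,y.max()+.5)); pts["F"].append((x,y.min()-.5))
    L={}
    for k,S in pts.items():
        W=np.array([onz(j,p,20)[:2] for p in S],np.float32)
        for it in range(4):
            vx,vy,x0,y0=cv2.fitLine(W,cv2.DIST_HUBER,0,.01,.01).ravel()
            r=np.abs((W-[x0,y0])@[-vy,vx]); W=W[r<max(1.,1.5*np.median(r))]
        v=np.array([vx,vy]); v*=np.sign(v[0]) if k in "LR" else np.sign(v[1])
        L[k]=(W.mean(0),v,len(W))
        if verbose: print(k,len(W),W.mean(0).round(1),np.arctan2(v[1],v[0]).round(4))
    return L,q
E
python3 - <<'E'
from jigfit import *
import pickle
j=pickle.load(open("looks.pkl","rb"))["jig"]
L,q=jigfit(j); print(q)
u=L["L"][1]+L["R"][1];u/=np.linalg.norm(u);n=np.array([-u[1],u[0]])
print("yaw",np.arctan2(u[1],u[0]))
w=(L["L"][0]@n,L["R"][0]@n); s=(L["N"][0]@u,L["F"][0]@u); print("width",w[0]-w[1],"len",s[1]-s[0], "mid",(w[0]+w[1])/2, "orig s from N",s[0]+165,"from F",s[1]-125)
for c in q: print(onz(j,c,20)[:2].round(1), (onz(j,c,20)[:2]@u).round(1),(onz(j,c,20)[:2]@n).round(1))
E
```

```text
L 173 [568.5 232.6] 0.313
R 171 [593.7 139.1] 0.3065
N 34 [447.1 150.5] 1.8733
F 10 [638.6 229.3] 0.36
[[356. 238.]
 [290. 238.]
 [280.  16.]
 [358.  16.]]
yaw 0.30971086
width 96.76338 len 206.39548 mid -0.094078064 orig s from N 636.7289 from F 553.1244
[463.4  99.8] 471.8 -46.2
[437.4 190.1] 474.6 47.8
[706.8 273.3] 756.4 44.9
[732.4 183.8] 753.6 -48.2
```

The plate fit gives yaw 0.310. The plate centre and the head centre both fall on the same line, with n within 0.1 mm. The length and width read 2–3 % short, which fits edge pixels lost from the mask. The origin comes out at s = 635 ± 2 mm. The core measures 143.7 mm along its upper silhouette, as expected. Next I'll hover over it for a close check.

```bash
python3 - <<'E'
from bench import robot
from h import *
robot.move_gripper(0.58)
robot.move_ptp([535.7,-295.7,130],[np.pi,0,-0.1127]); robot.sleep(.2)
w=robot.get_image("wrist"); cv2.imwrite("pics/w_h.png",w["img"]); print(robot.current_t(),robot.current_gripper_width(),robot.current_tcp_pos())
m=mask(w,(45,80,20),(90,255,255))
for a,rc,c in blobs(m)[:3]: print(a,rc)
ys,xs=np.nonzero(m)
for y in range(10,240,25):
    x=xs[(ys==y)&(xs>200)&(xs<440)]
    if len(x): p=onz(w,((x.min()+x.max())/2,y),58); print(y,x.min(),x.max(),p.round(1))
print(proj(w,robot.current_tcp_pos()))
E
```

```text
6.825 0.5779646528940747 [ 536.40446503 -296.58472849  132.36436089]
5001.5 ((317.0, 197.5), (145.0, 38.0), 90.0)
223.0 ((378.36322021484375, 325.1462097167969), (26.018898010253906, 16.8536434173584), 2.4895529747009277)
135 298 336 [ 597.7 -302.9   58. ]
160 299 334 [ 578.2 -300.3   58. ]
185 299 334 [ 557.8 -297.9   58. ]
210 299 333 [ 536.6 -295.1   58. ]
235 299 333 [ 514.4 -292.6   58. ]
[318.09176626 242.92540223]
```

View pics/w_h.png

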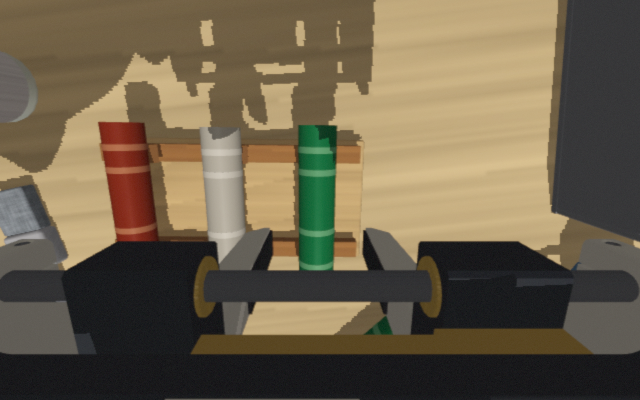

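The core's midline is at column 316.5 and the fingers are centred on about 318, so the hand is aligned to within 1 mm with clear space to the grey core. Going down with the tips 7 mm below the core's axis, so they clear the groove edges later.

```bash
python3 - <<'E'
from bench import robot
from h import *
ori=[np.pi,0,-0.118]
hit=robot.move_linear([535.7,-295.3,43],ori,speed=80,f_stop=8); robot.sleep(.2)
print(hit,robot.current_tcp_pos(),robot.current_eef_rot(),robot.current_contact_force())
if not hit:
    robot.move_gripper(0.0); robot.sleep(.2); print(robot.current_gripper_width()*93,robot.current_contact_force(),robot.current_tcp_pos())
print(robot.current_t())
E
```

```text
False [ 535.94978281 -295.52658214   43.55104386] [ 3.14101985e+00 -8.13830220e-04 -1.17958673e-01] [ 0.10631647  0.14675261 -0.49844387]
31.273356927488386 [-1.61867312 -3.74598062  0.03451118] [ 535.74649527 -295.96957026   43.14289156]
8.9667
```

```bash
python3 - <<'E'
from bench import robot
from h import *
robot.move_linear([535.7,-295.6,180],speed=120); robot.sleep(.2)
print(robot.current_gripper_width()*93,robot.current_contact_force(),robot.current_tcp_pos(),robot.current_t())
w=robot.get_image("wrist"); cv2.imwrite("pics/w_l.png",w["img"])
s=robot.get_image("scene"); cv2.imwrite("pics/s_l.png",s["img"])
E
```

```text
31.566648528326247 [ 0.24399162  0.13821242 -2.93841488] [ 535.42319739 -295.39514251  179.25093248] 10.4583
```

View pics/w_l.png

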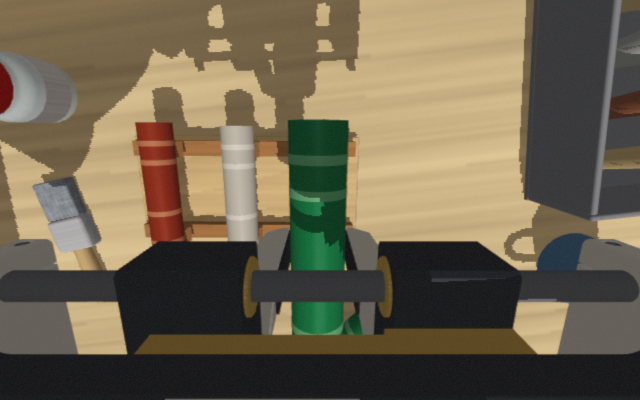

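View pics/s_l.png

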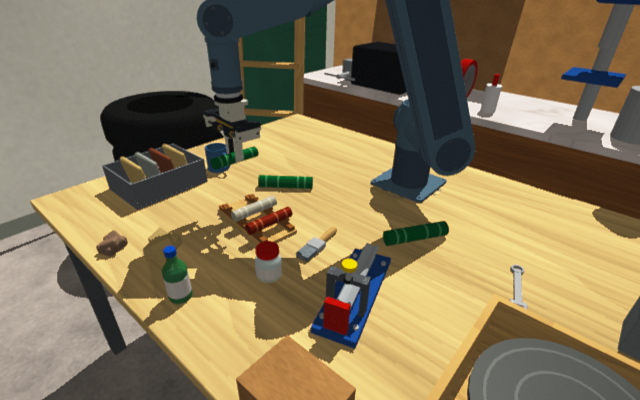

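The core is held level and centred between the fingers (columns 289–349), weighs 2.9 N, and its two neighbours are untouched. Moving above the groove.

```bash
cat > jig.py <<'E'
import numpy as np
YAW=0.3097; S0=635.; N0=0.
u=np.array([np.cos(YAW),np.sin(YAW)]); n=np.array([-u[1],u[0]])
def J(x,y,z): p=u*(S0+x)+n*(N0+y); return [p[0],p[1],z]
def inv(P): P=np.array(P); return np.array([P[:2]@u-S0,P[:2]@n-N0,P[2]])
E
python3 - <<'E'
from bench import robot
from h import *; from jig import *
robot.move_ptp(J(-75,0,130),[np.pi,0,YAW]); robot.sleep(.3)
print(inv(robot.current_tcp_pos()),robot.current_eef_rot(),robot.current_t())
w=robot.get_image("wrist"); cv2.imwrite("pics/w_g.png",w["img"])
s=robot.get_image("scene"); cv2.imwrite("pics/s_g.png",s["img"][150:400,250:500])
E
```

```text
[-74.93458466  -0.71349339 130.00850604] [ 3.14151602e+00 -2.93434547e-05  3.08593646e-01] 12.575
```

View pics/w_g.png

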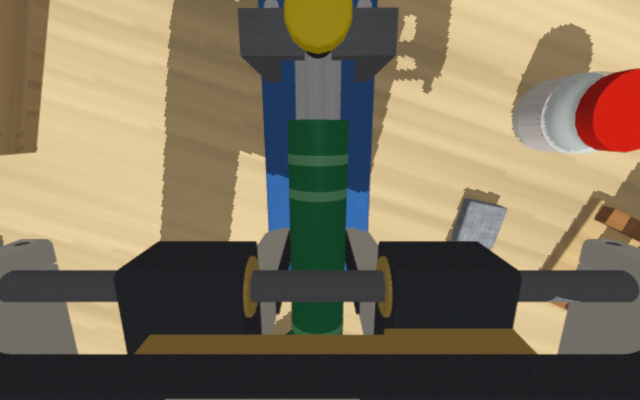

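View pics/s_g.png

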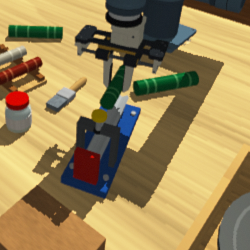

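The core (column 318.5), groove (318) and head (318) are in line. Lowering slowly with a force stop.

```bash
python3 - <<'E'
from bench import robot
from h import *; from jig import *
robot.move_linear(J(-75,0,72),speed=60); robot.sleep(.2); print(inv(robot.current_tcp_pos()),robot.current_contact_force())
h=robot.move_linear(J(-75,0,60.5),speed=12,f_stop=4); robot.sleep(.2)
print(h,inv(robot.current_tcp_pos()),robot.current_contact_force(),robot.current_t())
w=robot.get_image("wrist"); cv2.imwrite("pics/w_p.png",w["img"])
E
```

```text
[-7.47244570e+01 -5.56351098e-02  7.24238093e+01] [-0.79580573  0.46569901 -4.06046745]
True [-7.50662538e+01 -6.61422004e-02  6.38765876e+01] [1.05521097 0.54212308 5.99757862] 14.8667
```

View pics/w_p.png

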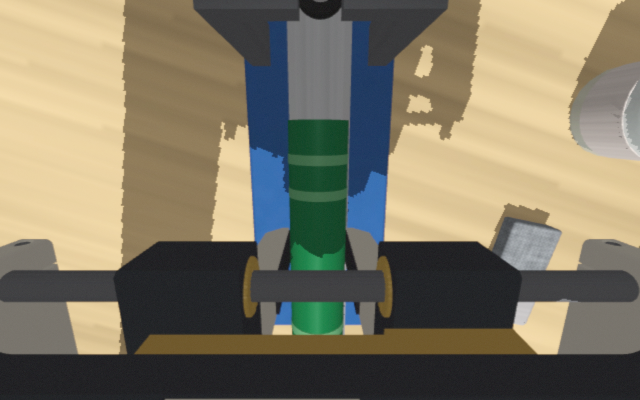

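Contact came at TCP z = 63.9 (expected about 63) with a side force of only 0.5 N, and the core lies centred in the groove. Releasing, then backing off to behind it.

```bash
python3 - <<'E'
from bench import robot
from h import *; from jig import *
robot.move_gripper(0.55); robot.sleep(.3)
robot.move_linear(J(-75,0,110),speed=100)
robot.move_gripper(0.0)
robot.move_linear(J(-185,0,110),speed=150); robot.sleep(.2)
print(inv(robot.current_tcp_pos()),robot.current_contact_force(),robot.current_t(),robot.current_gripper_width())
w=robot.get_image("wrist"); cv2.imwrite("pics/w_r.png",w["img"])
t=robot.get_image("top"); cv2.imwrite("pics/t_r.png",t["img"])
E
```

```text
[-1.84237416e+02 -1.30109869e-01  1.09951060e+02] [-0.80710688  0.40820944 -1.09712763] 18.4167 0.005018294899637274
```

View pics/w_r.png

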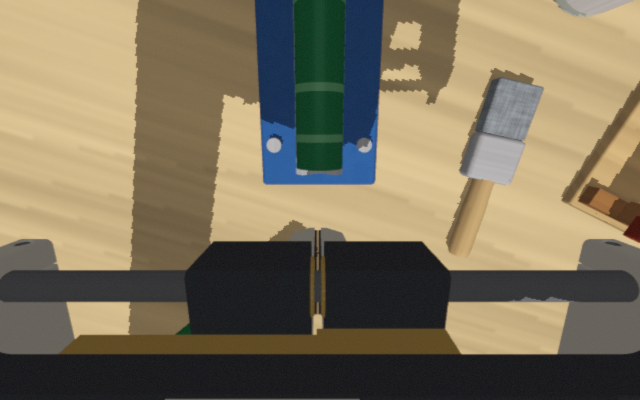

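The core is seated and straight in the groove, its rear end at row 170, with the closed fingers behind it. Pushing now.

```bash
python3 - <<'E'
from bench import robot
from h import *; from jig import *
robot.move_linear(J(-175,0,63.5),speed=100)
h0=robot.move_linear(J(-150,0,63.5),speed=30,f_stop=12); print(h0,inv(robot.current_tcp_pos()))
h1=robot.move_linear(J(-65,0,63.5),speed=40,f_stop=12); robot.sleep(.1)
print(h1,inv(robot.current_tcp_pos()),robot.current_contact_force())
if not h1:
    h2=robot.move_linear(J(-38,0,63.5),speed=10,f_stop=6)
    print(h2,inv(robot.current_tcp_pos()),robot.current_contact_force())
print(robot.current_t())
w=robot.get_image("wrist"); cv2.imwrite("pics/w_s.png",w["img"])
s=robot.get_image("scene"); cv2.imwrite("pics/s_s.png",cv2.resize(s["img"][200:360,280:440],None,fx=3,fy=3))
E
```

```text
False [-152.00899481    0.15949877   63.11272198]
False [-67.26448001   0.3411779   63.06090167] [-5.98961875 -2.90559864  4.16244228]
True [-51.34263007   0.42598045  62.61348975] [0.59509145 0.11137356 1.05284765]
24.15
```

View pics/w_s.png

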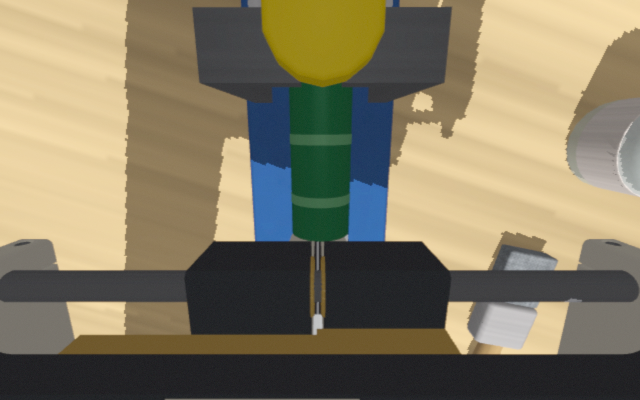

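View pics/s_s.png

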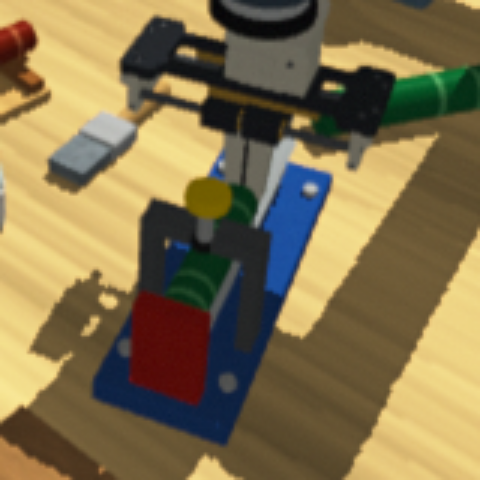

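The force stop tripped on a drop: the push force fell from 6.7 N to about 0.6 N (stick-slip). It ended at x = -51.3, a few mm short of the expected -47.5. Carrying on slowly, with a threshold above the sliding friction.

```bash
python3 - <<'E'
from bench import robot
from h import *; from jig import *
robot.sleep(.2); print(inv(robot.current_tcp_pos()),robot.current_contact_force()@np.r_[u,0])
h2=robot.move_linear(J(-38,0,63),speed=7,f_stop=18)
print(h2,inv(robot.current_tcp_pos()),robot.current_contact_force()@np.r_[u,0],robot.current_contact_force())
robot.sleep(.3);print(inv(robot.current_tcp_pos()),robot.current_contact_force()@np.r_[u,0],robot.current_t())
w=robot.get_image("wrist"); cv2.imwrite("pics/w_s2.png",w["img"])
t=robot.get_image("top"); cv2.imwrite("pics/t_s2.png",cv2.resize(t["img"][80:250,170:330],None,fx=3,fy=3,interpolation=cv2.INTER_CUBIC))
E
```

```text
[-51.802473     0.47128388  62.29702411] -0.7075532136331323
True [-51.54880708   0.49032994  62.06044062] 0.0746763177547226 [ 0.08129211 -0.0090176  -0.93516105]
[-52.11493666   0.59916337  61.55076327] -0.07526868827808478 25.675
```

View pics/w_s2.png

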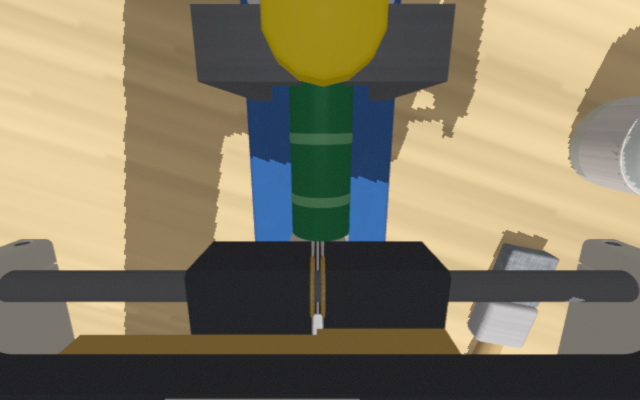

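View pics/t_s2.png

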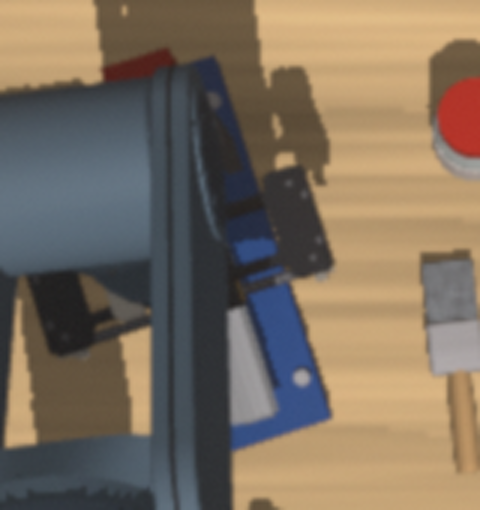

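It stopped after less than 1 mm on an 18 N change, so the core is probably already against the stop. Backing off to check that from the wide wrist view.

```bash
python3 - <<'E'
from bench import robot
from h import *; from jig import *
import pickle
robot.move_linear(J(-70,0,64),speed=80)
robot.move_linear(J(-80,0,160),speed=200)
robot.move_ptp(J(45,0,200),[np.pi,0,YAW]); robot.sleep(.3)
w=robot.get_image("wrist"); cv2.imwrite("pics/w_a.png",w["img"])
robot.move_ptp(J(-50,0,250),[np.pi,0,YAW]); robot.sleep(.3)
w2=robot.get_image("wrist"); cv2.imwrite("pics/w_b.png",w2["img"]); pickle.dump((w,w2),open("ab.pkl","wb"));print(robot.current_t())
E
```

```text
28.575
```

View pics/w_a.png

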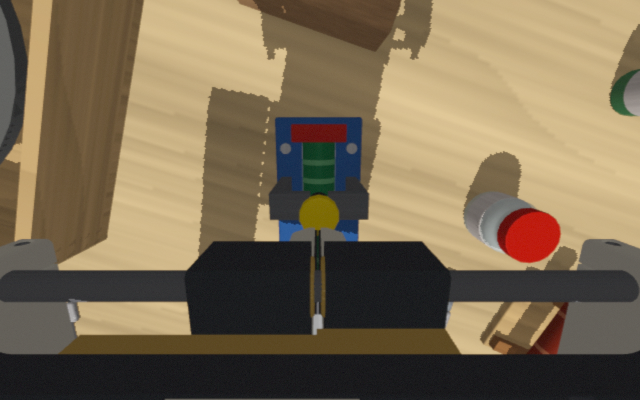

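View pics/w_b.png

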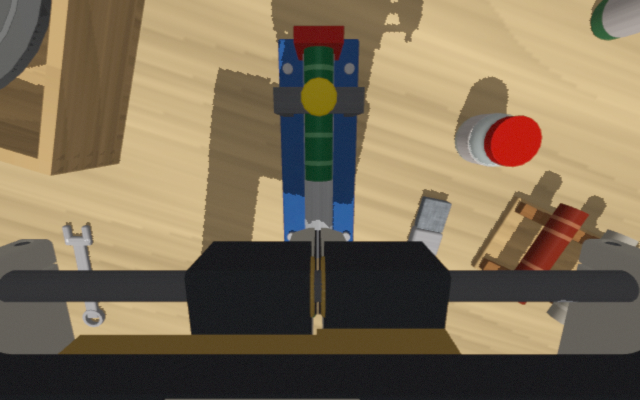

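```bash
python3 - <<'E'
from h import *; from jig import *
import pickle
a,b=pickle.load(open("ab.pkl","rb"))
A=cv2.resize(a["img"][105:245,250:390],(560,560),interpolation=cv2.INTER_CUBIC)
B=cv2.resize(b["img"][15:115,265:375],(605,550),interpolation=cv2.INTER_CUBIC)
cv2.imwrite("pics/A.png",A);cv2.imwrite("pics/B.png",B)
# red/green boundary
for nm,d in (("a",a),("b",b)):
    g=mask(d,(45,80,20),(90,255,255),(300,20,340,240)); ys,xs=np.nonzero(g); c=int(np.median(xs)); yy=ys[xs==c]
    r=mask(d,(0,150,50),(8,255,255),(290,10,360,200)); yr=np.nonzero(r[:,c])[0]
    print(nm,"green",yy.min(),yy.max(),"red",yr.min(),yr.max())
    print(" front at z85.5",inv(onz(d,(c,yy.min()-.5),85.5)).round(1)," rear z85.5 ",inv(onz(d,(c,yy.max()+.5),85.5)).round(1),"z69.5",inv(onz(d,(c,yy.max()+.5),69.5)).round(1)," red lower z95",inv(onz(d,(c,yr.max()+.5),95)).round(1),inv(onz(d,(c,yr.max()+.5),85.5)).round(1))
    bl=blobs(mask(d,(22,160,100),(32,255,255),(290,60,360,240)))[0]; print(bl[1],inv(onz(d,cv2.minEnclosingCircle(bl[2])[0],146)).round(1))
E
```

```text
a green 143 239 red 125 141
 front at z85.5 [97.9  0.1 85.5]  rear z85.5  [ 2.   0.  85.5] z69.5 [-4.3 -0.  69.5]  red lower z95 [99.2  0.1 95. ] [98.9  0.1 85.5]
((319.0, 212.0), (34.0, 38.0), 90.0) [ 45.8  -0.5 146. ]
b green 47 180 red 26 45
 front at z85.5 [97.5  0.1 85.5]  rear z85.5  [-40.2  -0.   85.5] z69.5 [-42.9  -0.   69.5]  red lower z95 [96.   0.1 95. ] [98.4  0.1 85.5]
((318.5, 96.5), (37.0, 35.0), 90.0) [ 43.5  -0.7 146. ]
```

View pics/A.png

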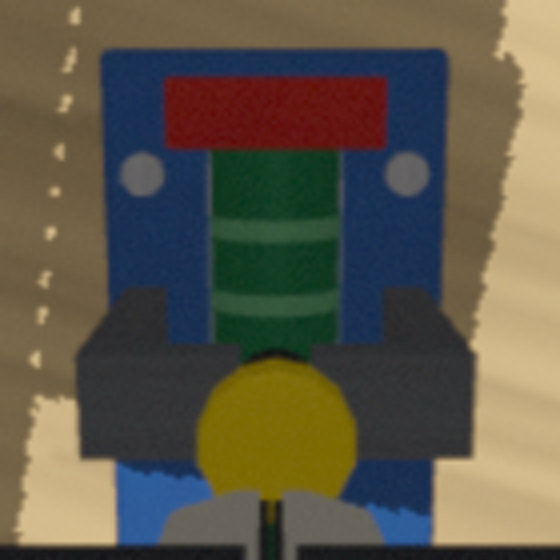

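View pics/B.png

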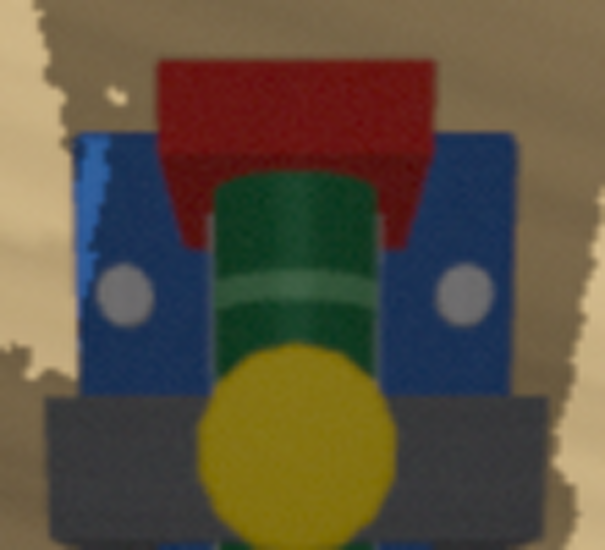

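In the overhead crop (A) the green core meets the red stop with no visible gap. The core's front and the stop face agree to about 1 mm, and both force stops came at the same place. Pressing the plunger now with the closed fingers; the expected final head top is 133.5 mm.

```bash
python3 - <<'E'
from bench import robot
from h import *; from jig import *
robot.move_ptp(J(44.5,-0.2,158),[np.pi,0,YAW]); robot.sleep(.3)
print(inv(robot.current_tcp_pos()),robot.current_contact_force())
h=robot.move_linear(J(44.5,-0.2,130),speed=10,f_stop=12)
print(h,inv(robot.current_tcp_pos()),robot.current_contact_force()); robot.sleep(.3)
print(inv(robot.current_tcp_pos()),robot.current_contact_force(),robot.current_t())
s=robot.get_image("scene"); cv2.imwrite("pics/s_f.png",cv2.resize(s["img"][200:360,280:440],None,fx=3,fy=3))
E
```

```text
[ 44.62619846  -0.27202344 160.15019165] [-0.40986039  0.17790958  0.38727875]
True [ 44.55144119  -0.20272542 133.76870096] [-0.34823123 -0.42228696  3.68841701]
[ 44.52008972  -0.19096547 133.72298586] [-0.02062644  0.29547639  6.17412231] 32.025
```

View pics/s_f.png

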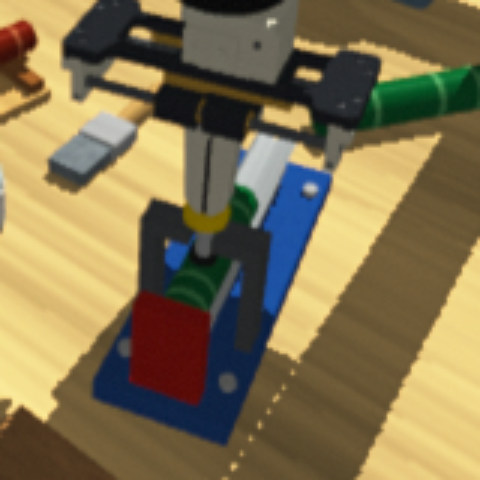

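The head top is at 133.7, so the foot is at 85.7 mm, where 85.5 is expected. It is holding 6 N and the foot is on the core. Lifting off and checking.

```bash
python3 - <<'E'
from bench import robot
from h import *; from jig import *
robot.move_linear(J(44.5,-0.2,200),speed=80); robot.sleep(.3)
w=robot.get_image("wrist"); print(robot.current_t(),robot.current_contact_force())
g=mask(w,(45,80,20),(90,255,255),(300,20,340,240)); ys,xs=np.nonzero(g); c=int(np.median(xs)); print("green top",ys[xs==c].min())
cv2.imwrite("pics/A2.png",cv2.resize(w["img"][105:245,250:390],(560,560),interpolation=cv2.INTER_CUBIC))
robot.move_linear(J(-100,0,250),speed=250); robot.sleep(.3)
w=robot.get_image("wrist"); cv2.imwrite("pics/w_e.png",w["img"])
s=robot.get_image("scene"); cv2.imwrite("pics/s_e.png",cv2.resize(s["img"][200:360,280:440],None,fx=3,fy=3)); print(robot.current_t())
E
```

```text
33.4083 [-0.57354837 -0.69898408 -0.27701418]
green top 143
34.5667
```

View pics/A2.png

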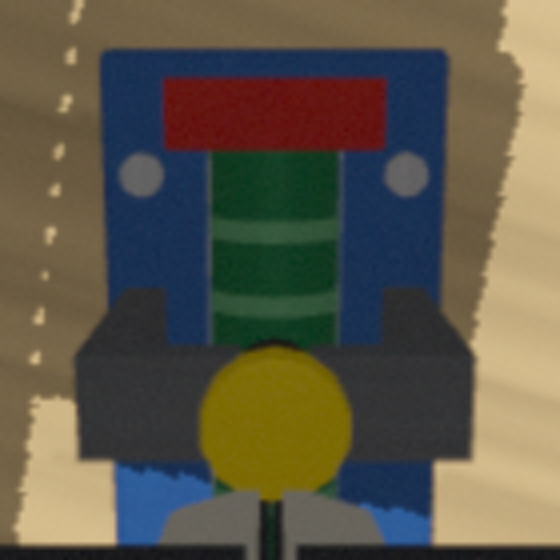

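View pics/s_e.png

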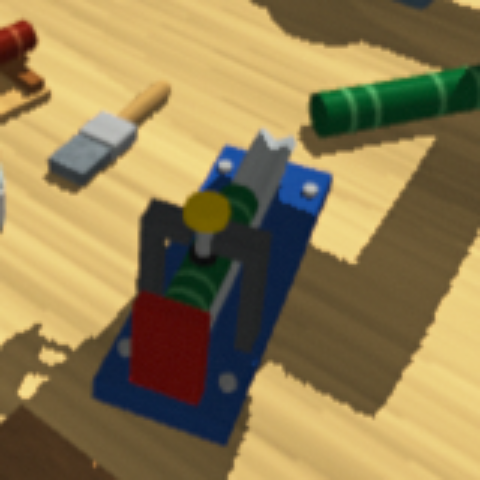

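View pics/w_e.png

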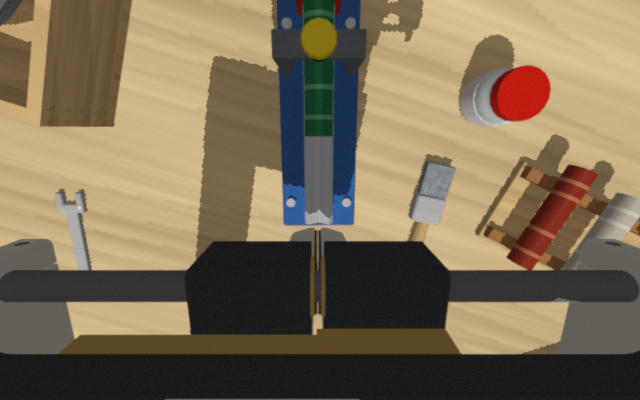

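The foot is down on the core and the core is against the stop. One last number: the distance from the core's rear end to the groove mouth, which should be 110 mm.

```bash
python3 - <<'E'
from h import *; from jig import *
from bench import robot
w=robot.get_image("wrist")
g=mask(w,(45,80,20),(90,255,255),(300,60,340,240)); ys,xs=np.nonzero(g)
c=318; print(ys.max(),ys[xs==c].max(), w["img"][130:142,c].tolist())
print(w["img"][216:232,310].tolist())
r=inv(onz(w,(c,ys[xs==c].max()+.5),72)); 
for row in (221.5,222.5,223.5): print("mouth",inv(onz(w,(310,row),59)).round(1))
for z in (53.5,69.5,85.5): print("rear",inv(onz(w,(c,ys[xs==c].max()+.5),z)).round(1))
print(inv(w["eye"]))
E
```

```text
135 135 [[37, 61, 17], [38, 62, 22], [38, 62, 19], [36, 62, 20], [39, 63, 24], [46, 69, 36], [75, 84, 69], [98, 98, 95], [101, 100, 100], [101, 100, 99], [101, 101, 99], [99, 98, 99]]
[[165, 164, 164], [166, 165, 164], [165, 165, 164], [165, 164, 164], [166, 165, 165], [167, 166, 166], [165, 164, 165], [165, 158, 157], [152, 125, 114], [120, 147, 165], [124, 168, 190], [115, 152, 171], [96, 108, 115], [91, 99, 102], [92, 99, 103], [91, 98, 103]]
mouth [-147.4   10.    59. ]
mouth [-148.7   10.    59. ]
mouth [-150.1   10.    59. ]
rear [-41.5   0.   53.5]
rear [-41.1   0.1  69.5]
rear [-40.8   0.1  85.5]
[-3.31751124e+01  2.99682226e-01  4.13622045e+02]
```

```bash
python3 - <<'E'
import pickle
a,b=pickle.load(open("ab.pkl","rb"))
for c in (314,318,322): print(a["img"][138:148,c].tolist())
for c in (318,): print(b["img"][38:52,c].tolist())
E
```

```text
[[18, 21, 100], [21, 20, 101], [20, 23, 101], [25, 27, 96], [23, 42, 55], [33, 58, 23], [35, 60, 17], [35, 59, 18], [33, 59, 17], [34, 59, 17]]
[[18, 19, 100], [15, 21, 100], [19, 20, 101], [17, 23, 94], [29, 47, 59], [33, 61, 25], [41, 66, 26], [38, 63, 18], [41, 67, 25], [38, 62, 19]]
[[20, 19, 100], [17, 15, 99], [18, 23, 100], [20, 26, 93], [30, 47, 60], [35, 61, 26], [34, 61, 16], [33, 59, 13], [35, 62, 19], [34, 59, 18]]
[[17, 20, 106], [21, 25, 108], [21, 23, 108], [14, 18, 104], [16, 20, 102], [15, 20, 89], [20, 22, 86], [23, 29, 79], [32, 55, 45], [41, 66, 23], [47, 70, 30], [44, 69, 26], [39, 68, 22], [43, 68, 25]]
```

From above, red turns to green within a single blended pixel (0.95 mm) with no groove showing between them. Any gap is therefore well under 2 mm. Handing in.

```bash
python3 -c "
from bench import robot
robot.hand_in(); print(robot.current_t())"
```

```text
the job is handed in; nothing more can be done
the job is handed in; nothing more can be done
```

I took the green core from the rack, laid it in the groove, pushed it under the bridge to the red stop, and pressed the plunger down onto it. I then backed the hand away and handed in at about 35 s of the 64 s allowed; no verdict was reported.

**Last checks**
- **Plunger:** at the end of the press its foot was at 85.7 mm by the tool height (85.5 expected). The hand was holding 6 N. After I let go, the pictures showed the foot still on the core.
- **Core at the stop:** seen from above, red turns to green within one blended pixel (about 1 mm), with no gap showing.
- **Core in the groove:** its axis is within about 0.1 mm of the groove line by camera.
- **Rest of the scene:** in the last pictures the jar is still standing and I saw no shift in the grey or red-brown cores. I checked these by eye and did not measure them.

**What disagreed**
- **Rear end of the core:** it measured about 109 mm from the groove mouth, not 110, which would allow a gap of about 1 mm. That is within the camera's error and under the 2 mm limit.
- **Force stops while pushing:** the first tripped on a drop in force, about 4 mm before the position I expected. The second stopped at nearly the same place on an 18 N change, but by the next reading the force was back near zero. So I judged contact with the stop from the pictures.
- **Plate size:** the jig's blue plate measured 2–3 % small by colour mask, probably from lost edge pixels.

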